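# Open the child-locked tablet box

## Task

Open the dishwasher-tablet box on the worktop with the fingertips only: reach down through the window in its stone cover, press the spring catch down and, while it is held down, slide the cover over it, away from the tablets, until it is fully open and the catch has sprung up again behind it. Do not lift the cover or pick anything up, do not disturb the other things on the worktop or the tablets, and finish with the hand clear.

Things in the scene. Friction and masses are not known exactly. Their poses are not given: they have to be found in the camera images.
- tabletbox: The box: low grey open-topped housing fixed to the worktop, 321 long (own x) x 139 wide (y) x 48 high, walls 8 thick. Origin: centre of its underside, on the worktop; z up. Two ledges along the long walls (tops at z = 40, 16 wide) carry the sliding cover. The cover opens towards the box's +x end; the inner face of that end wall, x = +152.5, is its stop.
- well (a point): Centre of the tablet well's floor, at box (-109, 0, 6): the well spans box x -152 to -66, y -45 to +45.
- trough (a point): Centre of the floor of the empty trough between the ledges, at box (43, 0, 25): it spans box x -66 to +152, y -45 to +45, 15 mm below the underside of the cover, so that a fingertip put through the window can travel there below the cover (the catch stands in it).
- cover: The loose marble cover, 160 (own x) x 120 (y) x 8 thick, 0.6 to 0.85 kg, flat on the ledges, 1.5 mm play each side, top at z = 48. Origin: centre of its underside; axes as the box's. Square window right through it at own x +10 to +60, y -25 to +25. Shut: origin at box x about -71. Fully open: box x = +72.5, against the end wall. Slides with 2 to 5 N; nothing but its weight keeps it down.
- window (a point): Centre of the cover's window at the level of the cover's top face (cover frame 35, 0, 8).
- catch_top (a point): Centre of the top of the catch, a steel block 44 (box x) x 36 (box y) at box x = -37.5, y = 0. It stands up through the shut cover's window and blocks the cover; released, its flat top is at z = 50, 2 above the cover. It goes straight down. Once pressed, the cover's solid 90 mm tail can pass over it and keeps it down, until the cover's origin is beyond box x = +66.
- catch (a joint): How far the catch is pressed down, in m: 0 released, 0.010 level with the cover's underside, 0.013 bottomed. About 0.9 N to start, 2.6 N at the bottom; springs back when let go.
- tablet1: Dishwasher tablet, white block 26 x 36 x 15, loose on the well's floor under the shut cover. Origin: centre of its underside. Not to be moved.
- tablet2: Second tablet, like the first, beside it in the well. Not to be moved.
- cup: White mug, 66 across, 58 high, standing beside the box on its -y side. Origin: centre of its underside. Leave alone.
- saltjar: Glass jar with a steel cap, 48 across, 70 high, standing beside the box on its -y side. Origin: centre of its underside. Leave alone.
- spoon: Spoon 150 long lying beside the box on its +y side. Origin: underside. Leave alone.
- soap: Clear soap bottle, 60 across, 190 high, standing on the worktop to the left. Origin: centre of its underside. Leave alone.
- bowl: White bowl, 120 across, 50 high, on the worktop to the right. Origin: centre of its underside. Leave alone.
Mind the look-alikes: they are no part of the job. There is more than one size of the cover; the job needs the smallest.

How it is judged (in metres and radians):
On the way, in this order (a step that is already met when the one before it is completed fails the run):
1. the catch is pressed down by the fingers through the window of the still shut cover (value of joint catch above 0.0095 m and x of cover in the frame of tabletbox below -0.06 m and contact force between the fingers and catch above 0.2 N), for 0.1 s.
2. the cover slides over the held-down catch, its tail lying on the catch (x of cover in the frame of tabletbox between -0.045 and 0.055 m and value of joint catch above 0.007 m), for 0.1 s.
At the end, for the whole second after the job is handed in: The cover lies flat on its ledges (height within 3 mm, tilt under 0.04 rad) and at rest, fully open (its origin beyond x = +66 mm in the box's frame), and the catch has sprung up behind it (pressed less than 3 mm) (x of cover in the frame of tabletbox above 0.066 m and z of cover in the frame of tabletbox between 0.037 and 0.043 m and angle between cover's own z axis and vertical below 0.04 rad and value of joint catch below 0.003 m and linear speed of cover below 0.02 m/s); the robot touches nothing.
It fails at once if the cover is lifted or tipped instead of slid (z of cover in the frame of tabletbox above 0.048 m or angle between cover's own z axis and vertical above 0.12 rad).
It fails at once if a tablet is moved by more than 40 mm or picked up (distance of any of tablet1, tablet2 from where it was at the start of the episode above 0.04 m).
It fails at once if a thing standing on the worktop is picked up, tipped or pushed more than 30 mm (distance of any of cup, saltjar, spoon, soap, bowl from where it was at the start of the episode above 0.03 m or angle between any of cup, saltjar, soap, bowl's own z axis and vertical above 0.4 rad).
It also fails if it takes over 42 s, if anything falls off the work surface, if the arm or the gripper's body presses on something with over 40 N, if the wrist force passes 120 N, or if a joint passes its speed limit or range.

## Robot

A 6-joint arm with a two-finger parallel gripper is mounted at the origin on the work surface. World frame = base frame: x ahead of the robot, y to its left, z up, the work surface at z = 0. Lengths are in mm, angles in rad, forces in N, time in s.
With the tool pointing down it reaches from about 425 to 925 mm from the base axis. Payload 12.5 kg.
Tool frame: the origin (TCP) lies at the very end of the fingers, on their centre line; the grasp point (between the pads) lies 19 mm behind it; z points along the fingers, y is the line along which they close (so a half turn about z gives the same grasp; the last joint's range is limited). The gripper opens to 85 mm and grips with 20 to 120 N. Pads are 22 mm wide; open, the fingers measure 114 mm over their backs; the gripper's body (76 mm by 85 mm) begins 54 mm behind the grasp point. The pads swing forward as they close: fully open they stand 13 mm farther back than shut.
Start: joints at [-1.316, 0.491, 1.559, -0, 1.092, -0.106], TCP at [220.662, -584.767, 231.327] pointing down, gripper open.
Joint ranges: [-3.1, 3.1], [-0.84, 2.19], [0.05, 2.79], [-1.13, 4.28], [0.06, 2.93], [-2.69, 2.69]. Speed limits (rad/s): [2.22, 2.22, 2.79, 3.14, 3.14, 3.14].

## Interface

Orientations are given as [roll, pitch, yaw] about the fixed x, y, z axes, in that order (R = Rz(yaw) Ry(pitch) Rx(roll)).
In Python, from plant import arm, vision, order gives the robot as it stands.
- The arm moves only by the tool carry_out, never from a script. Its argument "increments" is a list of rows, each a list of 7 numbers: the shift along the tool's x, y, z as a fraction of full scale, then the turn, a rotation vector about the tool's x, y, z as a fraction of full scale, then the opening, from 0 (shut) to 1 (fully open). In form: [[x, y, z, rx, ry, rz, jaw], ...]. A call has 1 to 20 rows; each row shifts and turns the commanded pose from where the row before left it, along the tool's axes as they then stand; what a row does not reach is not made up. Full scale, the value 1, is 0.04 m for a shift and 0.12 rad for a turn. A row lasts 1/12 s, in which the tool goes at most 41.7 mm and 7.16 degrees, less where a joint would pass 70% of its speed; a pose out of reach is approached as far as the arm can. A call with a number of a shift or a turn outside -1 to 1 is refused whole. A call with a gripper value outside its range is refused whole. The fingers move at their own pace and stop on an object; "force" is the grip in N (left out, the last holds). Time passes only in rows, so rows that do not move let the fingers close. It gives the time, the measured TCP pose, the force, the opening and the grip force at its end, in the units of the state.
- arm.get_obs(): the state, without advancing time (a new reading comes with each control period).
- vision.capture(name): name is "side" or "top"; returns a dict with "color" (400x640x3 uint8, red, green, blue), "range_z" (400x640 float32, mm along the optical axis (not along the pixel's ray), 0 where there is no reading), "camera_matrix" (3x3 intrinsics, pixels), "world_from_camera" (4x4, takes a point from camera to world coordinates). Camera axes: x right, y down, z forward; pixel columns grow to the right and rows downward; lengths in mm; the calibration is good to about 2 mm. A picture is of the moment at which its call begins.
- order.sign_off(): hands the job in; it is judged then, once.
The state is a dict: "clock": time; "joint_positions": joint angles; "joint_velocities": joint speeds; "joint_torque": joint torques, N m; "eef_pos": TCP position; "orientation": TCP orientation; "ft_force": force on the tool from outside, world axes, zero at the start; "ft_torque": the same for the moment, N m; "finger_gap": finger opening in mm; "grip_force": force on a finger pad.
Only numpy, scipy, OpenCV 4.12 (cv2) and the standard library are available. Lean on these libraries where they do the work, as an engineer would, in place of code of your own. Each camera call takes 0.05 s, during which the arm holds its last target. There are 200 camera calls.

## Working session

There is one attempt and no reset: what is moved stays moved. The work goes in short steps, Python scripts to look and compute and a tool call to move; the robot and the scene stay as the last step left them, time stands still between calls to the robot, and variables do not carry over. Pictures are saved under pics/ and viewed, at most 10 in all, crops included, and the job is handed in when it is done.

Besides the shell and the picture viewer there is one more tool, called after ">>>" as a command line: name --pt "numbers of a row" for each row, then --argument value for the rest. carry_out: Moves the arm, as the interface text tells. Shift numbers are shares of 0.04 m and turn numbers shares of 0.12 rad, none past 1 either way. Its arguments: {"type":"object","properties":{"increments":{"type":"array","items":{"type":"array","items":{"type":"number"}}},"force":{"type":"number"}},"required":["increments"]}

```bash
mkdir -p pics
cat > h.py <<'E'
import numpy as np, cv2
from plant import arm, vision, order
def cap(n):
    c=vision.capture(n); np.savez('/tmp/%s.npz'%n,**c); return c
def ld(n): return dict(np.load('/tmp/%s.npz'%n))
def world(c,u,v,d=None):
    z=c['range_z'][int(v),int(u)] if d is None else d
    K=c['camera_matrix']; p=np.array([(u-K[0,2])/K[0,0]*z,(v-K[1,2])/K[1,1]*z,z,1]); return (c['world_from_camera']@p)[:3]
def atz(c,u,v,h):
    K=c['camera_matrix'];T=c['world_from_camera'];r=T[:3,:3]@np.linalg.inv(K)@[u,v,1.];o=T[:3,3];return o+r*(h-o[2])/r[2]
E
python3 - <<'E'
from h import *
for n in('top','side'):
    c=cap(n);cv2.imwrite('pics/%s1.png'%n,c['color'][...,::-1]);print(n,c['world_from_camera'].round(2).tolist(),c['camera_matrix'].tolist())
print(arm.get_obs())
E
```

```text
top [[0.01, -0.99, 0.17, 248.5], [-1.0, -0.01, 0.01, -43.62], [-0.01, -0.17, -0.99, 1574.34], [0.0, 0.0, 0.0, 1.0]] [[476.9042963376237, 0.0, 318.55175646981206], [0.0, 476.9042963376237, 195.41820102178662], [0.0, 0.0, 1.0]]
side [[-0.83, -0.42, 0.38, 90.64], [-0.56, 0.59, -0.57, 634.74], [0.01, -0.69, -0.72, 866.87], [0.0, 0.0, 0.0, 1.0]] [[442.20739368236343, 0.0, 325.6402852468512], [0.0, 442.20739368236343, 193.03618179569972], [0.0, 0.0, 1.0]]
{'clock': 0.1, 'joint_positions': array([-1.31556389e+00,  4.91493841e-01,  1.55938143e+00,  7.41521868e-06,
        1.09171033e+00, -1.05602675e-01]), 'joint_velocities': array([-1.48795611e-03, -4.51398763e-04, -1.24291797e-03, -9.04974729e-05,
        3.54913344e-04, -1.00335854e-03]), 'joint_torque': array([ 2.51069214e-03, -6.19449091e+01, -2.62025803e+01, -4.87108900e-05,
        2.95887425e-03, -2.14462312e-05]), 'eef_pos': array([ 220.6309339 , -584.55121672,  230.79199649]), 'orientation': array([-3.14060593e+00, -1.11203555e-04,  3.60831638e-01]), 'ft_force': array([-0.14370519, -0.37982365,  0.39572653]), 'ft_torque': array([ 0.06123606, -0.03446542, -0.02823325]), 'grip_force': 0.0, 'finger_gap': 85.60592066355811}
```

View pics/top1.png

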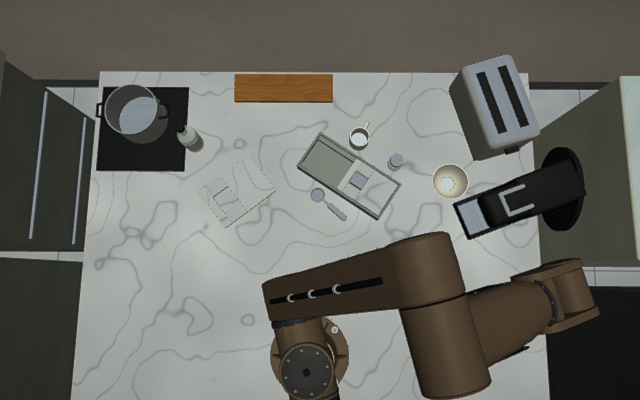

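View pics/side1.png

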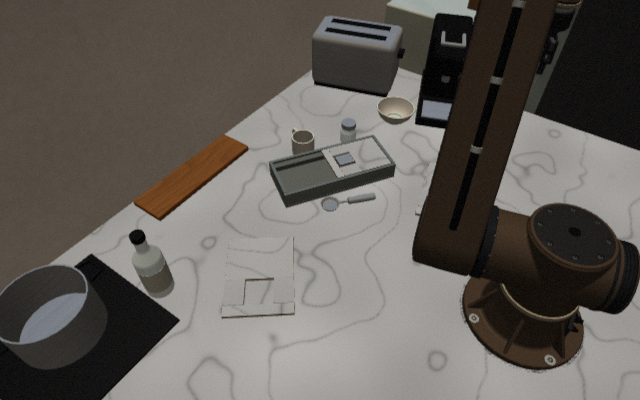

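The top view shows the box around (350,175): its cover is over the lower-right half, the catch is at about (358,181), and it opens up-left. The mug is at (360,137), the jar at (396,160) and the spoon at (328,204). The side view agrees, with the catch at about (344,159). Next I'll enlarge both.

Run:
```python
from h import *
t=ld('top');s=ld('side')
a=cv2.resize(t['color'][125:225,290:410],None,fx=6,fy=6,interpolation=cv2.INTER_CUBIC)
b=cv2.resize(s['color'][130:210,260:400],None,fx=5.5,fy=5.5,interpolation=cv2.INTER_CUBIC)
cv2.imwrite('pics/tc.png',a[...,::-1]);cv2.imwrite('pics/sc.png',b[...,::-1])
for n,c,ps in(('t',t,[(358,181),(340,178),(350,190),(375,190),(330,155),(396,160),(250,230)]),('s',s,[(344,159),(372,150),(310,178)])):
    for p in ps: print(n,p,world(c,*p).round(1))
```

```text
t (358, 181) [ 553.1 -154.5   49.7]
t (340, 178) [566.6 -96.5  30.2]
t (350, 190) [ 523.  -128.3   50.1]
t (375, 190) [ 523.5 -209.3   51. ]
t (330, 155) [643.9 -63.1  32.5]
t (396, 160) [ 618.4 -275.6   73. ]
t (250, 230) [395.  200.1  -0.5]
s (344, 159) [ 552.4 -150.4   49.6]
s (372, 150) [ 511.  -233.5   44.1]
s (310, 178) [600.9 -56.7  24.1]
```

View pics/tc.png

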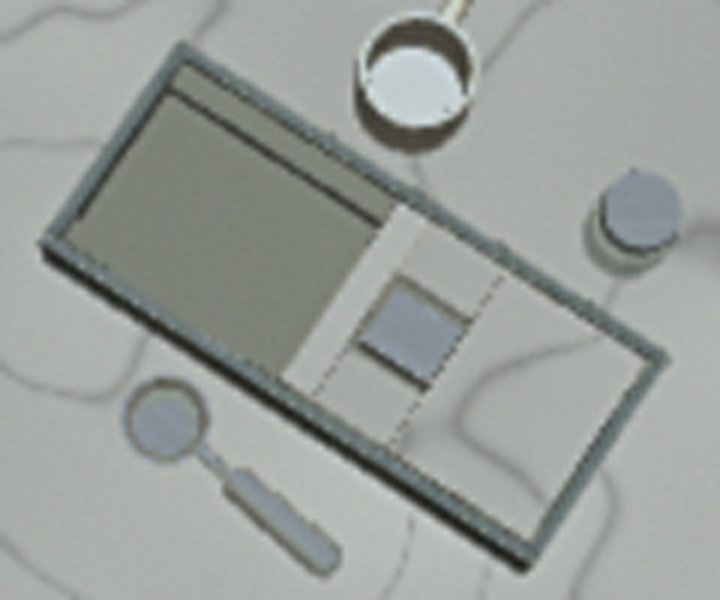

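View pics/sc.png

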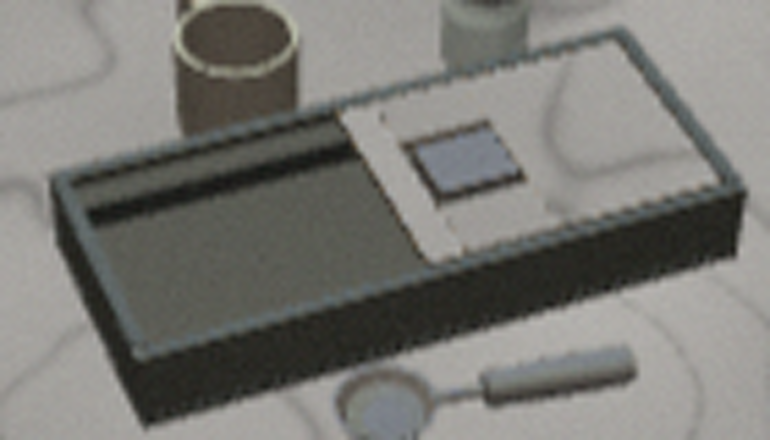

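The top crop shows the rim corners at (183,43), (43,243), (528,562) and (668,357), with the catch centred near (415,330). In the side crop the corners are at (53,178), (142,355), (745,185) and (625,30), with the catch centred near (468,160). Now I'll fit the box pose from both views.

Run:
```python
from h import *
from scipy.optimize import least_squares
t=ld('top');s=ld('side')
P={'t':(t,6,290,125,[(183,43),(43,243),(528,562),(668,357),(415,330)]),'s':(s,5.5,260,130,[(53,178),(142,355),(745,185),(625,30),(468,160)])}
m=np.array([[160.5,-69.5],[160.5,69.5],[-160.5,69.5],[-160.5,-69.5],[-37.5,0]])
def full(c,f,x,y,p): return ((p[0]+.5)/f-.5+x,(p[1]+.5)/f-.5+y)
W={}
for k,(c,f,x,y,ps) in P.items():
    W[k]=np.array([atz(c,*full(c,f,x,y,p),50 if i==4 else 48)[:2] for i,p in enumerate(ps)])
    q=W[k]
    def res(v,idx=slice(0,4),q=q):
        R=np.array([[np.cos(v[2]),-np.sin(v[2])],[np.sin(v[2]),np.cos(v[2])]]);return (m[idx]@R.T+v[:2]-q[idx]).ravel()
    r=least_squares(res,[580,-130,.9]);print(k,r.x,res(r.x,slice(0,5)).round(1))
# triangulated heights
def ray(c,u,v):
    d=c['world_from_camera'][:3,:3]@np.linalg.inv(c['camera_matrix'])@[u,v,1.];return c['world_from_camera'][:3,3],d/np.linalg.norm(d)
for i in range(5):
    A=np.zeros((3,3));b=np.zeros(3)
    for k,(c,f,x,y,ps) in P.items():
        o,d=ray(c,*full(c,f,x,y,ps[i]));M=np.eye(3)-np.outer(d,d);A+=M;b+=M@o
    print(np.linalg.solve(A,b).round(1))
for n,u,v in(('mug',290+415/6,125+30/6),):print(world(t,u,v))
```

```text
t [ 575.07302144 -123.61185264    0.9857654 ] [ 2.5  1.3  0.6  2.5 -3.3 -2.1  0.2 -1.8 -3.4  2. ]
s [ 571.727015   -121.20950771    0.99039581] [ 3.6 -1.1 -1.9  4.7 -3.8  0.6  2.1 -4.2 -0.2 -0.4]
[720.7 -29.8  40.6]
[604.8  45.8  46.9]
[ 430.5 -217.3   48.3]
[ 544.1 -295.4   42.4]
[ 557.1 -158.1   43.4]
[ 729.93309609 -160.14696079   35.34942158]
```

Both views agree: the box is at about (573.5, -122.5) with yaw 0.988, and the catch top is at about z = 50. I'll shut the fingers and fly there above everything else.

>>> carry_out --pt "0.73 -0.45 0 0 0 0 0" --pt "0.73 -0.45 0 0 0 0 0" --pt "0.73 -0.45 0 0 0 0 0" --pt "0.73 -0.45 0 0 0 0 0" --pt "0.73 -0.45 0 0 0 0 0" --pt "0.73 -0.45 0 0 0 0 0" --pt "0.73 -0.45 0 0 0 0 0" --pt "0.73 -0.45 0 0 0 0 0" --pt "0.73 -0.45 0 0 0 0 0" --pt "0.73 -0.45 0 0 0 0 0" --pt "0.73 -0.45 0 0 0 0 0" --pt "0.73 -0.45 0 0 0 0 0" --pt "0.73 -0.45 0 0 0 0 0" --pt "0.73 -0.45 0 0 0 0 0" --pt "0.73 -0.45 0 0 0 0 0" --pt "0.73 -0.45 0 0 0 0 0" --pt "0 0 0 0 0 0 0" --pt "0 0 0 0 0 0 0" --force 60

```text
clock: 1.6
eef_pos: [556.6, -148.9, 230.8]
orientation: [-3.141, 0.001, 0.364]
ft_force: [-0.8, -0.4, -0.7]
finger_gap: 0.3
grip_force: 0.0
```

>>> carry_out --pt "0 0 0.5 0 0 -0.87 0" --pt "0 0 0.5 0 0 -0.87 0" --pt "0 0 0.5 0 0 -0.87 0" --pt "0 0 0.5 0 0 -0.87 0" --pt "0 0 0.5 0 0 -0.87 0" --pt "0 0 0.5 0 0 -0.87 0" --pt "0 0 0 0 0 0 0" --pt "0 0 0 0 0 0 0"

```text
clock: 2.27
eef_pos: [555.4, -151.1, 110.9]
orientation: [-3.14, 0.001, 0.983]
ft_force: [0.8, -0.5, -0.1]
finger_gap: 0.1
grip_force: 0.0
```

>>> carry_out --pt "0 0 0.6 0 0 0 0" --pt "0 0 0.6 0 0 0 0" --pt "0 0 0 0 0 0 0" --pt "0 0 0 0 0 0 0"

```text
clock: 2.6
eef_pos: [556.1, -150.8, 64.1]
orientation: [-3.141, 0.0, 0.984]
ft_force: [-0.3, -0.2, -0.2]
finger_gap: 0.1
grip_force: 0.0
```

Run:
```python
from h import *
s=cap('side')
b=cv2.resize(s['color'][100:210,260:400],None,fx=5.4,fy=5.4,interpolation=cv2.INTER_CUBIC)
R=lambda p:None
T=np.linalg.inv(s['world_from_camera']);K=s['camera_matrix']
e=arm.get_obs()['eef_pos'];print(e)
for p in (e,[e[0],e[1],50]):
    q=K@(T@[*p,1])[:3];q=q[:2]/q[2];print(q,((q[0]-260)*5.4,(q[1]-100)*5.4))
cv2.imwrite('pics/s2.png',b[...,::-1])
```

```text
[ 556.58299738 -150.86909705   64.80401606]
[343.05740033 154.17268309] (np.float64(448.5099617775213), np.float64(292.5324887053275))
[342.83642941 158.2126514 ] (np.float64(447.3167188129812), np.float64(314.34831757149686))
```

View pics/s2.png

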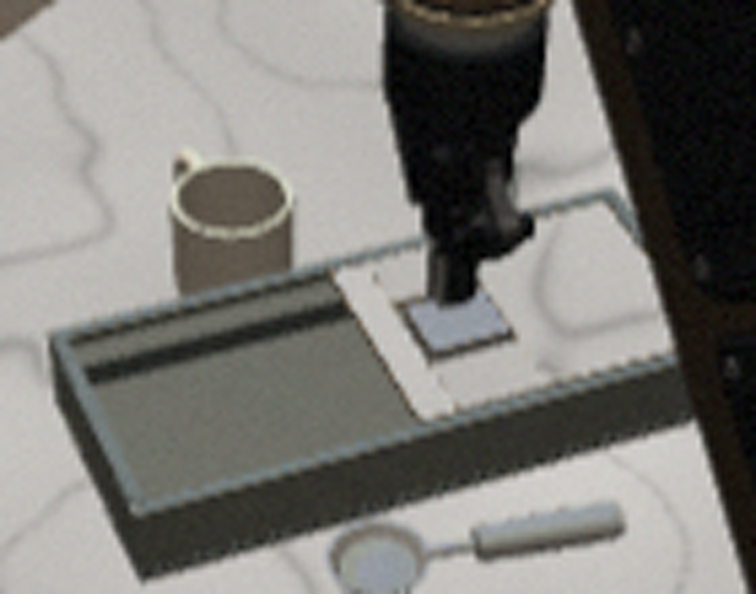

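The picture shows the fingertip at (455,300), over the catch (405–515 across, 290–350 down). It will land near (450,318), inside the window. Now I'll press.

>>> carry_out --pt "0 0 0.3 0 0 0 0" --pt "0 0 0.15 0 0 0 0" --pt "0 0 0.1 0 0 0 0" --pt "0 0 0.05 0 0 0 0" --pt "0 0 0 0 0 0 0" --pt "0 0 0 0 0 0 0"

```text
clock: 3.15
eef_pos: [556.3, -150.5, 39.5]
orientation: [3.141, 0.0, 0.987]
ft_force: [0.8, -1.0, 2.3]
finger_gap: 0.1
grip_force: 1.1
```

>>> carry_out --pt "0 0 0.04 0 0 0 0" --pt "0 0 0 0 0 0 0" --pt "0 0 0 0 0 0 0" --pt "0 0 0 0 0 0 0"

```text
clock: 3.48
eef_pos: [556.3, -150.5, 37.9]
orientation: [3.141, 0.0, 0.987]
ft_force: [1.7, -0.6, 2.8]
finger_gap: 0.0
grip_force: 1.2
```

>>> carry_out --pt "0.1 0 0 0 0 0 0" --pt "0.1 0 0 0 0 0 0" --pt "0.1 0 0 0 0 0 0" --pt "0.1 0 0 0 0 0 0" --pt "0.1 0 0 0 0 0 0" --pt "0 0 0 0 0 0 0"

```text
clock: 3.98
eef_pos: [567.2, -133.1, 37.6]
orientation: [-3.141, 0.0, 0.988]
ft_force: [-0.4, 0.4, 2.1]
finger_gap: -0.0
grip_force: 1.2
```

Run:
```python
from h import *
s=cap('side')
b=cv2.resize(s['color'][100:210,260:400],None,fx=5.4,fy=5.4,interpolation=cv2.INTER_CUBIC)
cv2.imwrite('pics/s3.png',b[...,::-1]);print(arm.get_obs()['ft_force'])
```

```text
[0.21260884 1.30197351 2.87490535]
```

View pics/s3.png

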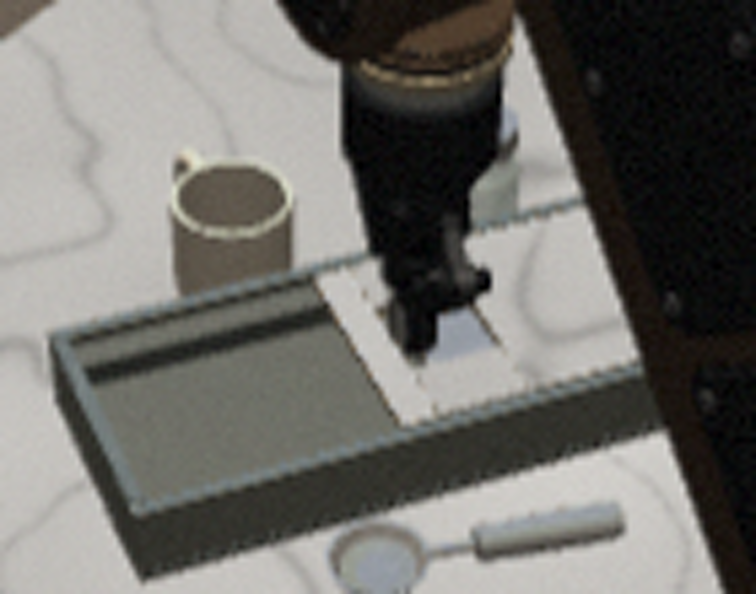

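The front edge moved from (420,418) to (403,425), about 9 mm, and the window's left edge is against the finger. The cover is sliding over the pressed catch, so I'll keep going.

>>> carry_out --pt "0.1 0 0 0 0 0 0" --pt "0.15 0 0 0 0 0 0" --pt "0.15 0 0 0 0 0 0" --pt "0.15 0 0 0 0 0 0" --pt "0.15 0 0 0 0 0 0" --pt "0.15 0 0 0 0 0 0" --pt "0.15 0 0 0 0 0 0" --pt "0.15 0 0 0 0 0 0" --pt "0.15 0 0 0 0 0 0" --pt "0.15 0 0 0 0 0 0" --pt "0.15 0 0 0 0 0 0" --pt "0.15 0 0 0 0 0 0" --pt "0.15 0 0 0 0 0 0" --pt "0.15 0 0 0 0 0 0" --pt "0.15 0 0 0 0 0 0" --pt "0.15 0 0 0 0 0 0" --pt "0.15 0 0 0 0 0 0" --pt "0.15 0 0 0 0 0 0" --pt "0.15 0 0 0 0 0 0" --pt "0 0 0 0 0 0 0"

```text
clock: 5.7
eef_pos: [629.0, -39.5, 37.5]
orientation: [-3.141, 0.0, 0.988]
ft_force: [-0.0, 1.1, 1.0]
finger_gap: -0.0
grip_force: 0.0
```

>>> carry_out --pt "0.08 0 0 0 0 0 0" --pt "0.08 0 0 0 0 0 0" --pt "0.08 0 0 0 0 0 0" --pt "0.08 0 0 0 0 0 0" --pt "0.08 0 0 0 0 0 0" --pt "0.08 0 0 0 0 0 0" --pt "0 0 0 0 0 0 0" --pt "0 0 0 0 0 0 0"

```text
clock: 6.37
eef_pos: [639.3, -24.0, 37.5]
orientation: [-3.141, -0.0, 0.987]
ft_force: [-0.2, -0.2, 0.4]
finger_gap: -0.0
grip_force: 0.1
```

>>> carry_out --pt "0.03 0 0 0 0 0 0" --pt "0.03 0 0 0 0 0 0" --pt "0.03 0 0 0 0 0 0" --pt "0 0 0 0 0 0 0" --pt "0 0 0 0 0 0 0"

```text
clock: 6.78
eef_pos: [641.0, -21.6, 37.5]
orientation: [-3.141, 0.001, 0.987]
ft_force: [-3.4, -5.9, 0.5]
finger_gap: 0.0
grip_force: 3.3
```

Run:
```python
from h import *
s=cap('side')
b=cv2.resize(s['color'][100:210,260:400],None,fx=5.4,fy=5.4,interpolation=cv2.INTER_CUBIC)
cv2.imwrite('pics/s4.png',b[...,::-1]);print(arm.get_obs()['ft_force'])
```

```text
[-3.85434027 -5.36726339 -0.87041972]
```

View pics/s4.png

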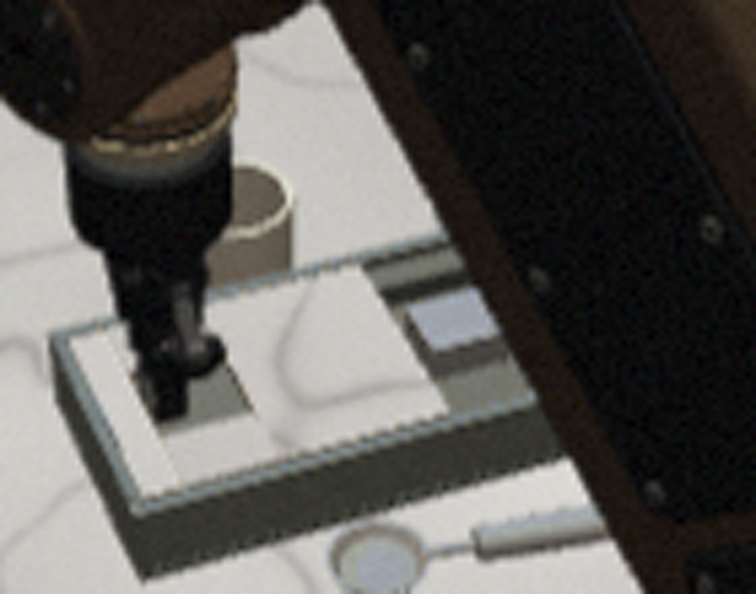

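The cover sits against the end wall at (130,500), confirmed by a stop force of about 7 N. The catch has sprung up behind it, with its top at (455,320). I'll back off the window edge and then lift clear.

>>> carry_out --pt "-0.1 0 0 0 0 0 0" --pt "-0.15 0 0 0 0 0 0" --pt "0 0 0 0 0 0 0" --pt "0 0 -0.2 0 0 0 0" --pt "0 0 -0.4 0 0 0 0" --pt "0 0 -0.7 0 0 0 0" --pt "0 0 -0.9 0 0 0 0" --pt "0 0 -0.9 0 0 0 0" --pt "0 0 -0.9 0 0 0 0" --pt "0 0 0 0 0 0 0" --pt "0 0 0 0 0 0 0" --pt "0 0 0 0 0 0 0"

```text
clock: 7.83
eef_pos: [635.6, -29.3, 197.7]
orientation: [-3.142, -0.0, 0.987]
ft_force: [0.3, 0.1, 0.2]
finger_gap: -0.2
grip_force: 0.0
```

Run:
```python
from h import *
s=cap('side')
b=cv2.resize(s['color'][100:210,260:400],None,fx=5.4,fy=5.4,interpolation=cv2.INTER_CUBIC)
cv2.imwrite('pics/s5.png',b[...,::-1]);print(arm.get_obs()['ft_force'])
```

```text
[-0.22721225  0.13618077 -0.20840884]
```

View pics/s5.png

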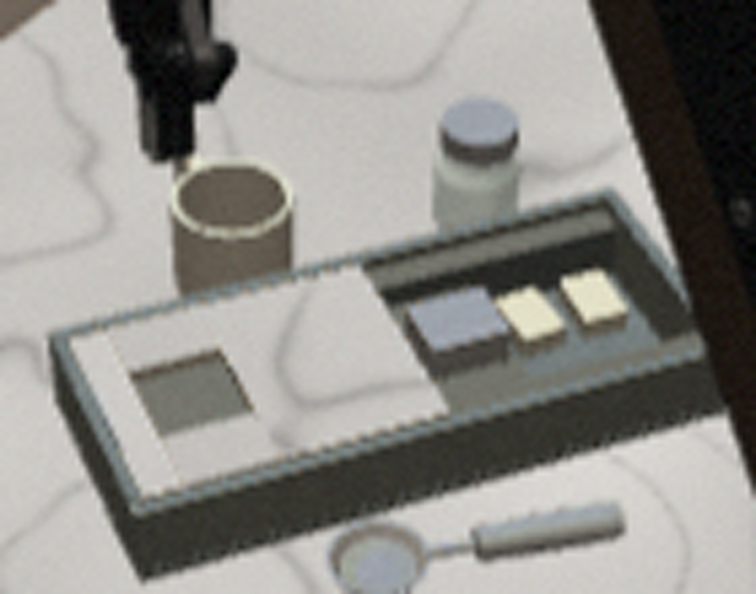

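The cover is fully open and flat, the catch is up at (455,320), both tablets are in the well at (530,315) and (593,297), and the hand is clear.

```bash
python3 -c "
from plant import order
print(order.sign_off())"
```

```text
the job is handed in; nothing more can be done
None
```

The tablet box is open and the job is handed in: the cover is against its stop, the catch has sprung up behind it, the tablets look undisturbed, and the hand is clear. The hand-in returned no verdict.

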